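# Scrape the glass offcuts off the light panel into its catch tray

## Task

Clear the four coloured glass offcuts off the sloping light panel: take the rubber-lipped scraper block from its slotted rest, press its lip lightly but firmly on the glass face and draw it down the slope, lane by lane, until all four lie in the catch tray at the panel's lower edge, then hang the scraper back in its rest, lip in the slot and block fully down, and let go. Keep the lip in pressed contact as you draw it, but the face is glass, so never lean on it hard; do not touch the offcuts with the gripper, and leave everything else as it is.

Things in the scene. Friction and masses are not known exactly. Their poses are not given: they have to be found in the camera images.
- stand: White light box on legs with its grey catch tray, fixed, 216 mm wide. Origin on the shelf straight below the middle of the panel's lower edge; x horizontal, up the slope (away from the robot at yaw 0), y along the lower edge, z up. Side rails (inner faces at y = +-100 mm) and a top rail (240 mm up the slope) stand 8 mm above the glass; the lower edge is open.
- panel: The light box's flat glass face, 240 mm up the slope by 200 mm wide, fixed and rigid. Origin in the glass surface at the middle of the lower, open edge, 58 mm above the shelf; x runs up the slope in the surface, y along the lower edge, z out of the face. It slopes 0.28 rad (16 degrees), highest away from the robot.
- tray (a point): Centre of the catch tray's inner floor, 3 mm above the shelf, axes as the stand's. Open-topped tray, inside 84 mm (x) by 210 mm (y), walls 34 mm high, 48 mm on the robot's side. The panel's lower edge is 43 mm in +x from this point, so offcuts pushed over the edge drop in.
- scraper: Scraper block, 190 g, loose: beech block 34 mm thick (x), 110 mm long (y), 46 mm high, a black rubber lip 10 mm thick and 110 mm long clamped under it. Origin at the centre of the block's underside, z up. How far the lip stands out below the block is set anew each time, 10 to 22 mm, firmly, and is not reported: feel for the glass. Starts hanging by its shoulders in the rest.
- scraper_grip (a point): Where to grip the scraper, across its 34 mm thickness: on its axis, 26 mm above the block's underside, axes as the scraper's. Gripped here from above, the fingertips stay 7 mm above the block's underside.
- rest: Grey slotted scraper rest, 58 (x) by 130 (y) by 40 mm high, fixed; origin at the centre of its underside. A slot 18 mm wide, 34 mm deep, runs through it along y: the scraper's lip hangs in the slot and the block's shoulders sit on the top, the scraper's axes along the rest's. It stands to the left or right of the light box.
- red_chip: Red glass offcut, a flat strip 60 mm long (its y), 26 mm wide (x), 6 mm thick, about 20 g, narrower at its +y end. Loose. Origin near the middle of its underside, z out of its face. Starts lying flat on the glass, anywhere across it, up to 0.3 rad from square across the slope.
- blue_chip: Blue glass offcut, a flat strip 60 mm long (its y), 30 mm wide (x), 6 mm thick, about 23 g, narrower at its +y end. Loose. Origin near the middle of its underside, z out of its face. Starts lying flat on the glass, anywhere across it, up to 0.3 rad from square across the slope.
- green_chip: Green glass offcut, a flat strip 61 mm long (its y), 24 mm wide (x), 6 mm thick, about 19 g, narrower at its +y end. Loose. Origin near the middle of its underside, z out of its face. Starts lying flat on the glass, anywhere across it, up to 0.3 rad from square across the slope.
- amber_chip: Amber glass offcut, a flat strip 58 mm long (its y), 28 mm wide (x), 6 mm thick, about 22 g, narrower at its +y end. Loose. Origin near the middle of its underside, z out of its face. Starts lying flat on the glass, anywhere across it, up to 0.3 rad from square across the slope.
- jug: White ceramic jug, 110 mm across, 165 mm high, handle at its +y, loose bystander. Origin at the centre of its underside.
- pill_tower: Clear plastic pill tower of five stacked tiers with a white lid, 60 mm across, 142 mm high, loose bystander. Origin at the centre of its underside.
- magnifier: Steel hand magnifier lying flat, 190 mm long along its x, lens ring 84 mm across at +x, 17 mm high, loose bystander. Origin on the shelf midway along it. It lies on the other side of the light box from the scraper rest.
- beech_box: Beech box with a closed metal latch, 120 (x) by 180 (y) by 78 mm high, loose bystander. Origin at the centre of its underside.

How it is judged:
By the outcome, as a careful person would: the job done as asked, in the order asked, and still so for the second after the job is handed in, with the robot touching nothing.
It also fails if it takes over 72 s, if anything falls off the work surface, if the arm or the gripper's body presses on something with over 40 N, if the wrist force passes 120 N, or if a joint passes its speed limit or range.

## Robot

A 7-joint arm with a two-finger parallel gripper is mounted at the origin on the work surface. World frame = base frame: x ahead of the robot, y to its left, z up, the work surface at z = 0. Lengths are in mm, angles in degrees, forces in N, time in s.
With the tool pointing down it reaches from about 425 to 950 mm from the base axis. Payload 4.7 kg.
Tool frame: the origin (TCP) lies on the front face of the gripper's body, between the roots of the fingers; the fingertips stand 70 mm ahead of it and the grasp point (between the pads) lies 51 mm ahead of it; z points along the fingers, y is the line along which they close (so a half turn about z gives the same grasp; the last joint's range is limited). The gripper opens to 87 mm and grips with 3 to 60 N. Pads are 19 mm wide; open, the fingers measure 117 mm over their backs; the gripper's body (75 mm by 190 mm) begins 51 mm behind the grasp point.
Start: joints at [-75.682, 26.849, -2.785, 87.806, 1.381, 65.374, -4.715], TCP at [185.721, 648.961, 292.273] pointing down, gripper open.
Joint ranges: [-148.3, 148.3], [-19.14, 114.17], [-79.39, 73.82], [5.75, 140.21], [-59.74, 239.74], [12.07, 113.84], [-152.46, 152.46]. Speed limits (degrees/s): [147.25, 147.25, 180, 180, 180, 180, 180].

## Interface

Orientations are given as [roll, pitch, yaw] about the fixed x, y, z axes, in that order (R = Rz(yaw) Ry(pitch) Rx(roll)).
In Python, from station import r gives the robot as it stands.
- The arm moves only by the tool send_rows, never from a script. Its argument "moves" is a list of rows, each an object of numbers: "gripper": the closure, from -1 (fully open) to 1 (shut); "dx", "dy", "dz": the shift along the world's x, y, z in mm; "yaw": the turn about the world's z in units of 5 degrees (1.0 is 5 degrees). In form: [{"gripper": .., "dx": .., "dy": .., "dz": .., "yaw": ..}, ...]. A call has 1 to 8 rows; each row is the pose to reach, as a shift and turn from the pose commanded when the call began; what a row does not reach only later rows make up. A row lasts 1/8 s, in which the tool goes at most 62.5 mm and 10.7 degrees, less where a joint would pass 70% of its speed; a pose out of reach is approached as far as the arm can. A call with a gripper value outside its range is refused whole. The fingers move at their own pace and stop on an object; the grip force is fixed at half the most. Time passes only in rows, so rows that repeat a pose let the fingers close. It gives the time, the measured TCP pose, the force, the opening and the grip force at its end, in the units of the state.
- r.get_state(): the state, without advancing time (a new reading comes with each control period).
- r.snapshot(name): name is "scene" or "top" or "wrist"; returns the picture (420x560x3 uint8, blue, green, red); there is no depth.
- r.calibration(name): a dict with "fx", "fy", "cx", "cy" (pixels), "xyz" and "attitude" of the camera in the world. Camera axes: x right, y up, looking along -z (the intrinsics and any distortion apply to the point x, -y, -z); pixel columns grow to the right and rows downward; lengths in mm; the calibration is good to about 2 mm. A picture is of the moment at which its call begins: read the wrist's pose just before it. calibration takes no time and is no camera call; for the wrist camera it gives the pose at the moment of the call.
- r.hand_in(): hands the job in; it is judged then, once.
The state is a dict: "time_s": time; "joint_positions": joint angles; "qvel": joint speeds; "joint_efforts": joint torques, N m; "tcp_pos": TCP position; "tool_rot": TCP orientation; "contact_force": force on the tool from outside, world axes, zero at the start; "torque": the same for the moment, N m; "opening": opening from 0.0 (shut) to 1.0 (fully open); "grasp_force": force on a finger pad.
Only numpy, scipy, OpenCV 4.12 (cv2) and the standard library are available. Lean on these libraries where they do the work, as an engineer would, in place of code of your own. Each camera call takes 0.05 s, during which the arm holds its last target. There are 200 camera calls.

## Working session

There is one attempt and no reset: what is moved stays moved. The work goes in short steps, Python scripts to look and compute and a tool call to move; the robot and the scene stay as the last step left them, time stands still between calls to the robot, and variables do not carry over. Pictures are saved under pics/ and viewed, at most 10 in all, crops included, and the job is handed in when it is done.

Besides the shell and the picture viewer there is one more tool, called after "Emit:" by a JSON object that holds its "op" and its "data", one argument or row to a line. send_rows: Moves the arm, as the interface text tells. Its arguments: {"type":"object","properties":{"moves":{"type":"array","items":{"type":"object","properties":{"gripper":{"type":"number"},"dx":{"type":"number"},"dy":{"type":"number"},"dz":{"type":"number"},"yaw":{"type":"number"}}}}},"required":["moves"]}

```bash
mkdir -p pics; ls; python3 - <<'E'
from station import r
import cv2
for n in("scene","top"):
    c=r.calibration(n);print(n,c)
    cv2.imwrite(f"pics/{n}0.png",r.snapshot(n))
s=r.get_state();print({k:s[k] for k in("time_s","tcp_pos","tool_rot","contact_force","opening")})
E
```

```text
pics
scene {'fx': 506.56732589149215, 'fy': 506.56732589149215, 'cx': 277.97074220702524, 'cy': 204.96793723036382, 'xyz': array([1051.66190668,  657.91661325, 1418.90964769]), 'attitude': array([ 34.87062557,  -0.68868048, 146.53831869])}
top {'fx': 434.95682071024476, 'fy': 434.95682071024476, 'cx': 282.4661401034394, 'cy': 208.44582013340894, 'xyz': array([ 339.34398472,  -64.30173068, 1292.32609735]), 'attitude': array([ 10.28263294,  -1.07848839, -89.36959724])}
{'time_s': 0.1, 'tcp_pos': array([185.6309446 , 648.55629904, 291.31158724]), 'tool_rot': array([-1.79901910e+02,  4.57360219e-03,  1.64030859e+02]), 'contact_force': array([-1.03047044,  0.30630903,  0.72182279]), 'opening': 1.0010059374125455}
```

View pics/scene0.png

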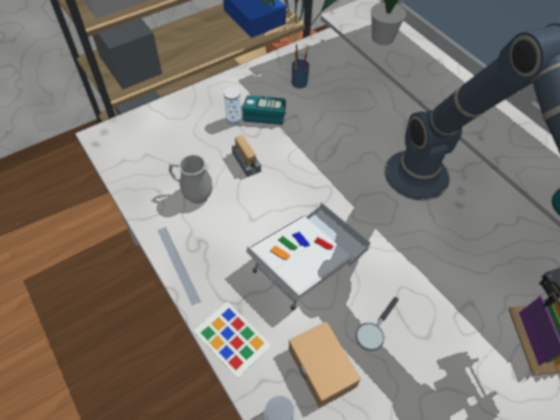

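View pics/top0.png

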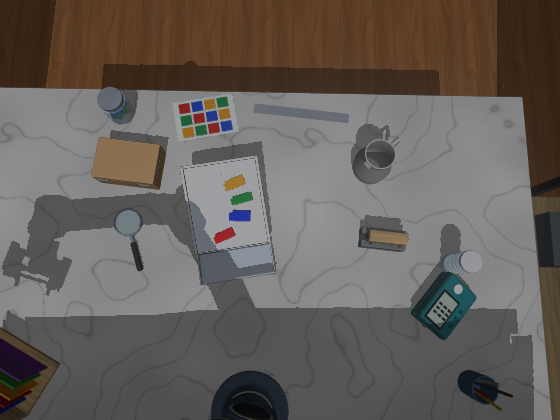

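The top view shows the panel at about (181–275, 156–285) with the chips on it, and the rest with the scraper at (385,237). The magnifier is on the other side, at (130,235). Next I'll zoom in for the corners.

```bash
cat > h.py <<'E'
import numpy as np, cv2
from scipy.spatial.transform import Rotation as R
from station import r
def cast(n,uv,z,c=None):
    c=c or r.calibration(n); uv=np.atleast_2d(uv).astype(float)
    d=np.c_[(uv[:,0]-c["cx"])/c["fx"],-(uv[:,1]-c["cy"])/c["fy"],-np.ones(len(uv))]
    d=R.from_euler("xyz",c["attitude"],degrees=True).apply(d); o=np.array(c["xyz"])
    return o+d*((np.atleast_1d(z)-o[2])/d[:,2])[:,None]
def proj(n,P,c=None):
    c=c or r.calibration(n)
    q=R.from_euler("xyz",c["attitude"],degrees=True).inv().apply(np.atleast_2d(P)-c["xyz"])
    return np.c_[c["cx"]+c["fx"]*q[:,0]/-q[:,2],c["cy"]+c["fy"]*q[:,1]/q[:,2]]
E
python3 - <<'E'
import cv2,numpy as np
a=cv2.imread("pics/top0.png")
s=a[145:295,170:290]; t=a[205:260,345:425]
A=cv2.resize(s,None,fx=4,fy=4,interpolation=cv2.INTER_CUBIC)
B=cv2.resize(t,None,fx=4,fy=4,interpolation=cv2.INTER_CUBIC)
o=np.zeros((600,800,3),np.uint8);o[:,:480]=A;o[:220,480:800]=B
cv2.imwrite("pics/z1.png",o)
E
```

```text
(no output)
```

View pics/z1.png

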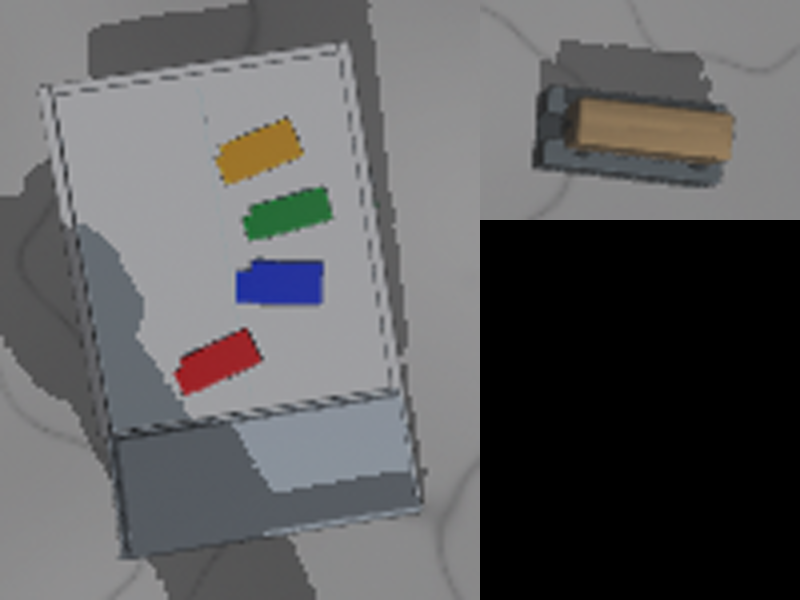

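The panel's outer rail corners in the zoom are (40,88), (347,43), (113,436) and (402,392), and the tray's front corners are (125,556) and (423,507). The block's top runs from (578,98) to (735,160), and the rest's top from (550,88) to (720,185).

```bash
cat > m.py <<'E'
from h import *
z=lambda a:np.c_[170+np.array(a)[:,0]/4-.375,145+np.array(a)[:,1]/4-.375]
P=cast("top",z([(40,88),(347,43),(113,436),(402,392),(125,556),(423,507)]),[134,134,66,66,48,48])
print(P.round(1))
# fit x0,y0,yaw ; stand-frame guess
from scipy.optimize import least_squares
L=np.array([[248*.961-2,108],[248*.961-2,-108],[0,108],[0,-108],[-88,108],[-88,-108]])
f=lambda p:((R.from_euler("z",p[2]).as_matrix()[:2,:2]@L.T).T+p[:2]-P[:,:2]).ravel()
s=least_squares(f,[500,100,0]);print(s.x,np.degrees(s.x[2]),s.fun.reshape(-1,2).round(1))
img=cv2.imread("pics/top0.png");hsv=cv2.cvtColor(img,cv2.COLOR_BGR2HSV)
c,sn=np.cos(s.x[2]),np.sin(s.x[2]);Rt=np.array([[c,sn],[-sn,c]])
for n,(a,b) in dict(red=(172,8),amber=(12,30),green=(45,85),blue=(105,130)).items():
    h=hsv[...,0];m=((h>=a)&(h<=b) if a<b else (h>=a)|(h<=b))&(hsv[...,1]>140)
    m=m.astype(np.uint8);m[:160]=0;m[255:]=0;m[:,:185]=0;m[:,275:]=0
    k,_=cv2.findContours(m,0,2);k=max(k,key=cv2.contourArea)
    (u,v),wh,an=cv2.minAreaRect(k);bp=cv2.boxPoints(((u,v),wh,an))
    zz=100
    for _ in range(5):
        q=cast("top",(u,v),zz)[0];l=Rt@(q[:2]-s.x[:2]);zz=64+l[0]*.2875
    B=np.array([Rt@(w[:2]-s.x[:2]) for w in cast("top",bp,zz)])
    print(n,l.round(1),"box",B.round(0).tolist())
# rest & scraper (scraper top z ~ 40+46=86)
m=((hsv[...,0]>8)&(hsv[...,0]<25)&(hsv[...,1]>70)).astype(np.uint8);m[:215]=0;m[255:]=0;m[:,:350]=0;m[:,420:]=0
k,_=cv2.findContours(m,0,2);k=max(k,key=cv2.contourArea);a=cv2.minAreaRect(k)
print("scr",a,cast("top",a[0],86),cast("top",cv2.boxPoints(a),86).round(1))
E
python3 m.py
python3 - <<'E'
import cv2,numpy as np
from h import *
zz=lambda a:np.c_[345+(np.array(a)[:,0]-480)/4-.375,205+np.array(a)[:,1]/4-.375]
print(cast("top",zz([(550,86),(722,103),(716,187),(534,168)]),[40,40,40,40]).round(1))
a=cv2.imread("pics/scene0.png");s=a[125:185,220:275]
cv2.imwrite("pics/z2.png",cv2.resize(s,None,fx=9,fy=9,interpolation=cv2.INTER_CUBIC))
E
```

```text
[[662.2 199.5 134. ]
 [697.8 -10.  134. ]
 [430.  150.7  66. ]
 [463.5 -51.2  66. ]
 [347.4 141.7  48. ]
 [383.9 -67.1  48. ]]
[4.48815760e+02 5.18781527e+01 1.77533475e-01] 10.171918842301249 [[ 0.1  0.4]
 [ 2.7 -2.7]
 [-0.3  7.4]
 [ 4.4 -3.3]
 [-4.3  1. ]
 [-2.6 -2.8]]
red [37.6 21.5] box [[42.0, 53.0], [57.0, -3.0], [34.0, -10.0], [18.0, 46.0]]
amber [173.  -31.3] box [[180.0, -1.0], [193.0, -56.0], [166.0, -62.0], [153.0, -7.0]]
green [129.1 -44. ] box [[137.0, -14.0], [143.0, -72.0], [122.0, -74.0], [115.0, -16.0]]
blue [ 84.6 -31.7] box [[103.0, -5.0], [94.0, -63.0], [66.0, -59.0], [75.0, -1.0]]
scr ((388.0343017578125, 237.3693389892578), (38.972198486328125, 12.646860122680664), 6.581944465637207) [[ 480.47107337 -380.95667465   86.        ]] [[ 468.4 -324.3   86. ]
 [ 503.8 -329.2   86. ]
 [ 492.6 -437.9   86. ]
 [ 457.3 -432.4   86. ]]
[[ 517.8 -318.2   40. ]
 [ 507.  -443.8   40. ]
 [ 445.8 -437.    40. ]
 [ 457.8 -305.3   40. ]]
```

View pics/z2.png

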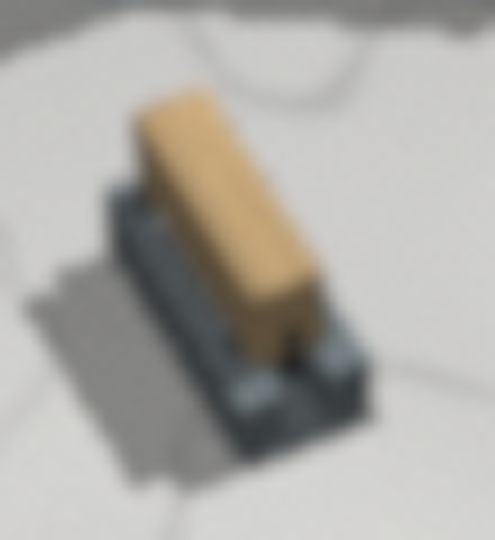

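The scraper sits at about (480,−381) with yaw near −5.7°. The stand origin is about (449,52) with yaw near 10°. I'm moving above the rest.

Emit:
{"op": "send_rows", "data": {
  "moves": [
    {"gripper": -1,"dx": 50,"dy": -35,"dz": 5,"yaw": -1},
    {"gripper": -1,"dx": 100,"dy": -70,"dz": 10,"yaw": -2},
    {"gripper": -1,"dx": 150,"dy": -105,"dz": 10,"yaw": -3},
    {"gripper": -1,"dx": 200,"dy": -140,"dz": 10,"yaw": -4},
    {"gripper": -1,"dx": 250,"dy": -175,"dz": 10,"yaw": -5},
    {"gripper": -1,"dx": 300,"dy": -210,"dz": 10,"yaw": -6},
    {"gripper": -1,"dx": 350,"dy": -250,"dz": 10,"yaw": -7},
    {"gripper": -1,"dx": 390,"dy": -290,"dz": 10,"yaw": -8}
  ]
}}

```text
time_s: 1.1
tcp_pos: [577.2, 357.4, 301.7]
tool_rot: [-180.0, 0.0, 123.8]
contact_force: [0.5, 0.2, -0.6]
opening: 1.001
grasp_force: 0.0
```

Emit:
{"op": "send_rows", "data": {
  "moves": [
    {"gripper": -1,"dx": 20,"dy": -50,"dz": 0,"yaw": -1},
    {"gripper": -1,"dx": 35,"dy": -105,"dz": 0,"yaw": -2},
    {"gripper": -1,"dx": 50,"dy": -160,"dz": 0,"yaw": -3},
    {"gripper": -1,"dx": 60,"dy": -215,"dz": 0,"yaw": -4},
    {"gripper": -1,"dx": 60,"dy": -270,"dz": 0,"yaw": -5},
    {"gripper": -1,"dx": 60,"dy": -325,"dz": 0,"yaw": -6},
    {"gripper": -1,"dx": 55,"dy": -375,"dz": 0,"yaw": -7},
    {"gripper": -1,"dx": 45,"dy": -400,"dz": 0,"yaw": -8}
  ]
}}

```text
time_s: 2.1
tcp_pos: [620.0, -45.1, 302.0]
tool_rot: [-180.0, 0.1, 83.6]
contact_force: [-0.1, 0.8, 0.2]
opening: 1.003
grasp_force: 0.0
```

```bash
python3 - <<'E'
from h import *
import json
c=r.calibration("wrist");print(c)
cv2.imwrite("pics/w1.png",r.snapshot("wrist"))
json.dump({k:np.array(v).tolist() for k,v in c.items()},open("w1.json","w"))
E
```

```text
{'fx': 333.66857241150154, 'fy': 333.66857241150154, 'cx': 285.2650423424767, 'cy': 210.12376404552558, 'xyz': array([627.54829329,  23.05325774, 396.02337521]), 'attitude': array([-14.65962472,   0.05227707,  -6.41935841])}
```

View pics/w1.png

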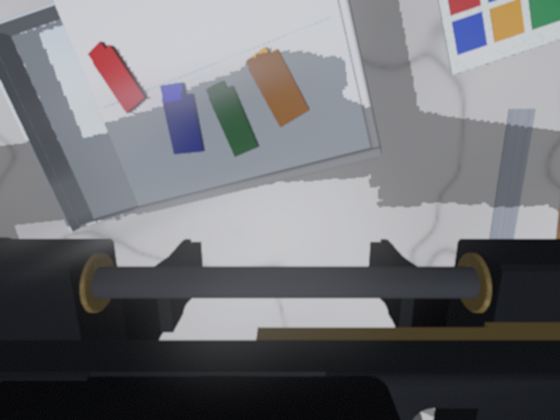

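Emit:
{"op": "send_rows", "data": {
  "moves": [
    {"gripper": -1,"dx": -20,"dy": -50,"dz": 0},
    {"gripper": -1,"dx": -40,"dy": -105,"dz": 0},
    {"gripper": -1,"dx": -65,"dy": -160,"dz": 0},
    {"gripper": -1,"dx": -90,"dy": -210,"dz": 0},
    {"gripper": -1,"dx": -110,"dy": -260,"dz": 0},
    {"gripper": -1,"dx": -130,"dy": -305,"dz": 0},
    {"gripper": -1,"dx": -140,"dy": -335,"dz": 0},
    {"gripper": -1,"dx": -140,"dy": -335,"dz": 0}
  ]
}}

```text
invalid input at $.moves[0]: expected keys gripper, dx, dy, dz, yaw
```

```bash
python3 - <<'E'
from h import *
import json
c=r.calibration("wrist");s=r.get_state();print(c,s["tcp_pos"],s["tool_rot"])
cv2.imwrite("pics/w2.png",r.snapshot("wrist"))
json.dump({k:np.array(v).tolist() for k,v in c.items()},open("w2.json","w"))
E
```

```text
{'fx': 333.66857241150154, 'fy': 333.66857241150154, 'cx': 285.2650423424767, 'cy': 210.12376404552558, 'xyz': array([626.54029184,  19.95952988, 396.03371942]), 'attitude': array([-14.77104868,   0.11307768,  -6.74250282])} [618.49060963 -48.26995753 302.15987689] [-179.92120639    0.19749465   83.26999562]
```

View pics/w2.png

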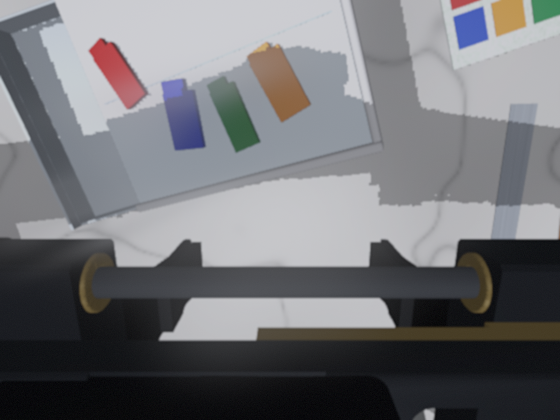

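The wrist view shows the box's upper right corner at (382,147), the tray's near corner at (78,227) and the lower panel edge at (137,205). The move needs every key in each row, so I'm resending it.

```bash
python3 - <<'E'
from h import *
import json
c=json.load(open("w2.json"))
P=cast("wrist",[(382,147),(78,227),(3,35)],[134,48,48],c);print(P.round(1))
for a,b in((0,1),(1,2)): d=P[a]-P[b];print(np.degrees(np.arctan2(d[1],d[0])),np.hypot(*d[:2]))
E
```

```text
[[698.1  -7.2 134. ]
 [387.5 -63.5  48. ]
 [369.2 130.9  48. ]]
10.279094151475691 315.67831745338043
-84.6298833258302 195.30692950203954
```

Emit:
{"op": "send_rows", "data": {
  "moves": [
    {"gripper": -1,"dx": -20,"dy": -50,"dz": 0,"yaw": 0},
    {"gripper": -1,"dx": -40,"dy": -105,"dz": 0,"yaw": 0},
    {"gripper": -1,"dx": -65,"dy": -160,"dz": 0,"yaw": 0},
    {"gripper": -1,"dx": -90,"dy": -210,"dz": 0,"yaw": 0},
    {"gripper": -1,"dx": -110,"dy": -260,"dz": 0,"yaw": 0},
    {"gripper": -1,"dx": -130,"dy": -305,"dz": 0,"yaw": 0},
    {"gripper": -1,"dx": -140,"dy": -335,"dz": 0,"yaw": 0},
    {"gripper": -1,"dx": -140,"dy": -335,"dz": 0,"yaw": 0}
  ]
}}

```text
time_s: 3.2
tcp_pos: [480.0, -377.7, 302.1]
tool_rot: [-180.0, 0.0, 83.9]
contact_force: [-0.3, 0.9, -0.2]
opening: 1.005
grasp_force: 0.0
```

```bash
cat > scr.py <<'E'
from h import *
import sys
c=r.calibration("wrist");s=r.get_state();print(s["tcp_pos"],s["tool_rot"],s["contact_force"])
a=r.snapshot("wrist");cv2.imwrite(sys.argv[1],a)
h=cv2.cvtColor(a,cv2.COLOR_BGR2HSV)
m=((h[...,0]>8)&(h[...,0]<25)&(h[...,1]>70)).astype(np.uint8);m[235:]=0
k,_=cv2.findContours(m,0,2);k=max(k,key=cv2.contourArea);b=cv2.boxPoints(cv2.minAreaRect(k))
P=cast("wrist",b,86,c);print(b.round(0).tolist(),P.round(1),P.mean(0))
for i in range(4): d=P[i]-P[i-1];print(np.hypot(*d[:2]),np.degrees(np.arctan2(d[1],d[0])))
E
python3 scr.py pics/w3.png
```

```text
[ 480.01805364 -377.69382361  302.11295679] [-1.79984973e+02  4.46357233e-02  8.38885957e+01] [-0.32064228  0.87219234 -0.17431383]
[[302.0, 224.0], [303.0, 224.0], [303.0, 226.0], [302.0, 226.0]] [[ 493.  -405.6   86. ]
 [ 493.9 -405.7   86. ]
 [ 493.7 -407.7   86. ]
 [ 492.8 -407.6   86. ]] [ 493.36165918 -406.62457601   86.        ]
2.032570272082897 84.60270326907592
0.9710761046014023 -6.1062379159888245
2.032584015810751 -95.3539801604674
0.9726128173196302 173.89410678517638
```

View pics/w3.png

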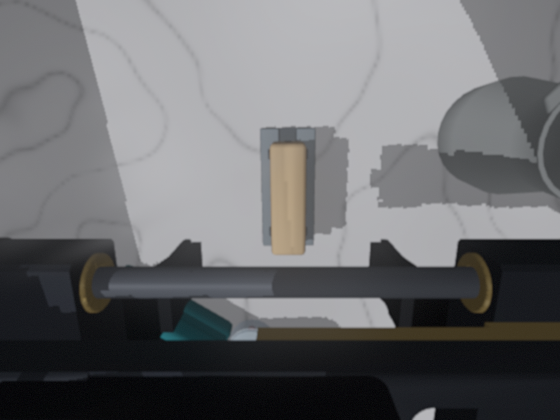

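The block's top face runs from (272,145) to (305,254) and the rest's top from (262,128) to (315,246). Both are upright in the wrist image, so the yaw is already close.

```bash
python3 - <<'E'
from h import *
c=r.calibration("wrist")
B=cast("wrist",[(272,145),(305,145),(271.5,254),(305,254)],86,c);print(B.round(1),B.mean(0))
T=cast("wrist",[(262,128.5),(315,128),(262,246),(314,245)],40,c);print(T.round(1),T.mean(0))
E
```

```text
[[ 474.  -325.2   86. ]
 [ 503.9 -328.3   86. ]
 [ 461.4 -431.    86. ]
 [ 494.5 -434.4   86. ]] [ 483.42872804 -379.728299     86.        ]
[[ 463.4 -310.    40. ]
 [ 518.1 -315.2   40. ]
 [ 447.8 -438.5   40. ]
 [ 506.5 -443.4   40. ]] [ 483.95981897 -376.77938056   40.        ]
```

Emit:
{"op": "send_rows", "data": {
  "moves": [
    {"gripper": -1,"dx": 2,"dy": -2.5,"dz": -40,"yaw": 0},
    {"gripper": -1,"dx": 2,"dy": -2.5,"dz": -85,"yaw": 0},
    {"gripper": -1,"dx": 2,"dy": -2.5,"dz": -125,"yaw": 0},
    {"gripper": -1,"dx": 2,"dy": -2.5,"dz": -160,"yaw": 0},
    {"gripper": -1,"dx": 2,"dy": -2.5,"dz": -178,"yaw": 0},
    {"gripper": -1,"dx": 2,"dy": -2.5,"dz": -184,"yaw": 0},
    {"gripper": -1,"dx": 2,"dy": -2.5,"dz": -184,"yaw": 0},
    {"gripper": 0,"dx": 2,"dy": -2.5,"dz": -184,"yaw": 0}
  ]
}}

```text
time_s: 4.25
tcp_pos: [483.4, -379.0, 119.6]
tool_rot: [179.9, 0.1, 84.0]
contact_force: [-0.7, -0.6, 0.9]
opening: 0.952
grasp_force: 0.0
```

Emit:
{"op": "send_rows", "data": {
  "moves": [
    {"gripper": 1,"dx": 0,"dy": 0,"dz": 0,"yaw": 0},
    {"gripper": 1,"dx": 0,"dy": 0,"dz": 0,"yaw": 0},
    {"gripper": 1,"dx": 0,"dy": 0,"dz": 0,"yaw": 0},
    {"gripper": 1,"dx": 0,"dy": 0,"dz": 0,"yaw": 0},
    {"gripper": 1,"dx": 0,"dy": 0,"dz": 0,"yaw": 0}
  ]
}}

```text
time_s: 4.88
tcp_pos: [482.7, -378.6, 118.3]
tool_rot: [180.0, -0.0, 84.0]
contact_force: [-0.5, -0.6, -0.2]
opening: 0.404
grasp_force: 0.0
```

Emit:
{"op": "send_rows", "data": {
  "moves": [
    {"gripper": 1,"dx": 0,"dy": 0,"dz": 0,"yaw": 0},
    {"gripper": 1,"dx": 0,"dy": 0,"dz": 0,"yaw": 0},
    {"gripper": 1,"dx": 0,"dy": 0,"dz": 0,"yaw": 0}
  ]
}}

```text
time_s: 5.25
tcp_pos: [482.7, -378.5, 118.2]
tool_rot: [-180.0, 0.0, 84.0]
contact_force: [0.5, -1.2, -0.6]
opening: 0.39
grasp_force: 30.0
```

Emit:
{"op": "send_rows", "data": {
  "moves": [
    {"gripper": 1,"dx": 0,"dy": 0,"dz": 15,"yaw": 0},
    {"gripper": 1,"dx": 0,"dy": 0,"dz": 50,"yaw": 0},
    {"gripper": 1,"dx": 0,"dy": 0,"dz": 95,"yaw": 0},
    {"gripper": 1,"dx": 0,"dy": 20,"dz": 130,"yaw": 0.2},
    {"gripper": 1,"dx": 5,"dy": 55,"dz": 145,"yaw": 0.6},
    {"gripper": 1,"dx": 10,"dy": 105,"dz": 145,"yaw": 1},
    {"gripper": 1,"dx": 15,"dy": 160,"dz": 145,"yaw": 1.4},
    {"gripper": 1,"dx": 20,"dy": 215,"dz": 145,"yaw": 1.8}
  ]
}}

```text
time_s: 6.25
tcp_pos: [502.4, -162.0, 264.1]
tool_rot: [179.9, -0.0, 93.0]
contact_force: [1.0, -1.3, -2.4]
opening: 0.388
grasp_force: 30.0
```

Emit:
{"op": "send_rows", "data": {
  "moves": [
    {"gripper": 1,"dx": 0,"dy": 50,"dz": 0,"yaw": 0.5},
    {"gripper": 1,"dx": 2,"dy": 105,"dz": 0,"yaw": 0.9},
    {"gripper": 1,"dx": 5,"dy": 160,"dz": 0,"yaw": 1.3},
    {"gripper": 1,"dx": 5,"dy": 210,"dz": 0,"yaw": 1.44},
    {"gripper": 1,"dx": 5,"dy": 245,"dz": 0,"yaw": 1.44},
    {"gripper": 1,"dx": 5,"dy": 265,"dz": 0,"yaw": 1.44},
    {"gripper": 1,"dx": 5,"dy": 268,"dz": -20,"yaw": 1.44},
    {"gripper": 1,"dx": 5,"dy": 268,"dz": -45,"yaw": 1.44}
  ]
}}

```text
time_s: 7.25
tcp_pos: [508.0, 105.0, 218.9]
tool_rot: [179.9, -0.0, 100.3]
contact_force: [-0.2, -0.2, -2.4]
opening: 0.385
grasp_force: 30.0
```

```bash
cat > st.py <<'E'
from h import *
O=np.array([450,53]);y=np.radians(10.2)
s=r.get_state();t=np.array(s["tcp_pos"]);f=np.array(s["contact_force"])
d=t[:2]-O;l=[d@[np.cos(y),np.sin(y)],d@[-np.sin(y),np.cos(y)]]
print(s["time_s"],"tcp",t.round(1),"stand",np.round(l,1),"rot",np.round(s["tool_rot"],1),"F",f.round(1),"T",np.round(s["torque"],2),"p=",round(t[2]-78.2-58-.2875*(l[0]+5),1),s["grasp_force"])
E
python3 st.py; python3 - <<'E'
from h import *
c=r.calibration("wrist");a=r.snapshot("wrist");cv2.imwrite("pics/w4.png",a);cv2.imwrite("pics/s4.png",r.snapshot("scene")[190:330,220:400])
s=cv2.resize(cv2.imread("pics/s4.png"),(540,420),interpolation=cv2.INTER_CUBIC)
o=np.zeros((420,800,3),np.uint8);o[:,:540]=s;o[:195,540:]=cv2.resize(a,(260,195));cv2.imwrite("pics/c4.png",o)
E
```

```text
7.25 tcp [508.  105.  218.9] stand [66.3 40.9] rot [179.9  -0.  100.3] F [-0.2 -0.2 -2.4] T [-0.12  0.05 -0.01] p= 62.2 29.995685749745462
```

View pics/c4.png

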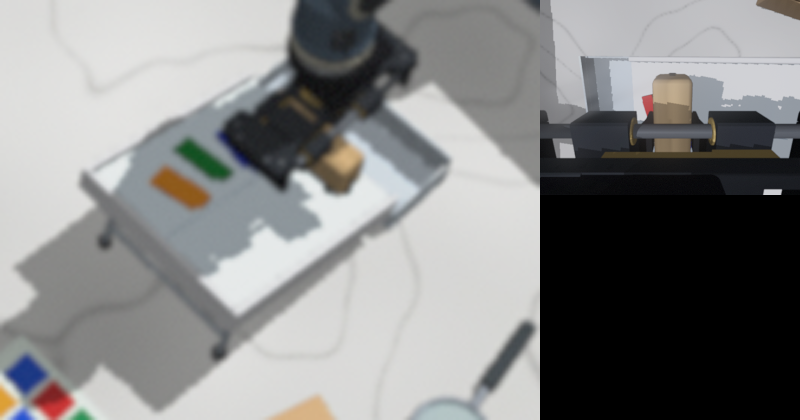

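The scraper hangs straight, its lower-slope side next to the visible red chip, and its +y end is inside the far rail. I'll check rail clearance and red's visible edge numerically.

```bash
python3 - <<'E'
from h import *
O=np.array([450,53]);y=np.radians(10.2);Rt=np.array([[np.cos(y),np.sin(y)],[-np.sin(y),np.cos(y)]])
a=cv2.imread("pics/w4.png");h=cv2.cvtColor(a,cv2.COLOR_BGR2HSV)
loc=lambda uv,z:(Rt@(cast("wrist",uv,z)[:,:2]-O).T).T.round(1)
m=((h[...,0]>170)|(h[...,0]<8))&(h[...,1]>140);m[240:]=0
v,u=np.nonzero(m);print("red px",u.min(),u.max(),v.min(),v.max());
print(loc([(u.min(),v[u.argmin()]),(u[v.argmin()],v.min()),(u.max(),v[u==u.max()].min())],[72,72,76]))
g=cv2.cvtColor(a,cv2.COLOR_BGR2GRAY)
for c in(130,200,350,450,520):print(c,g[105:160:1,c].tolist())
E
```

```text
red px 223 242 212 239
[[16.7 42. ]
 [29.5 45.1]
 [31.2 35.5]]
130 [191, 192, 191, 191, 191, 191, 191, 191, 191, 191, 191, 191, 191, 191, 189, 182, 181, 188, 188, 175, 158, 149, 146, 147, 147, 147, 147, 147, 146, 146, 146, 146, 147, 146, 146, 147, 146, 147, 147, 146, 147, 146, 146, 147, 146, 147, 146, 146, 146, 146, 146, 147, 146, 146, 146]
200 [189, 188, 188, 187, 186, 185, 183, 182, 180, 179, 178, 180, 182, 183, 184, 181, 178, 186, 199, 205, 208, 208, 208, 208, 207, 202, 192, 186, 194, 205, 209, 208, 208, 208, 208, 208, 208, 209, 209, 208, 209, 209, 208, 209, 209, 209, 209, 209, 209, 209, 209, 209, 209, 209, 209]
350 [192, 192, 193, 192, 193, 192, 192, 192, 192, 192, 192, 192, 192, 193, 192, 191, 185, 180, 185, 197, 206, 208, 209, 208, 208, 208, 208, 203, 193, 177, 175, 196, 207, 209, 209, 209, 208, 208, 208, 209, 209, 208, 208, 208, 209, 209, 208, 208, 208, 208, 208, 208, 208, 208, 208]
450 [196, 196, 195, 195, 196, 196, 196, 196, 196, 197, 196, 196, 197, 197, 197, 198, 195, 184, 178, 189, 200, 207, 209, 208, 209, 208, 208, 207, 204, 197, 186, 181, 192, 205, 209, 209, 209, 209, 209, 209, 209, 209, 209, 209, 209, 209, 209, 209, 209, 209, 209, 209, 209, 209, 209]
520 [193, 193, 193, 193, 193, 194, 194, 194, 194, 194, 194, 194, 194, 194, 194, 195, 193, 186, 177, 181, 192, 203, 207, 208, 208, 207, 207, 207, 206, 203, 196, 183, 161, 147, 160, 187, 204, 208, 208, 208, 208, 208, 208, 209, 209, 209, 208, 208, 208, 208, 208, 208, 209, 208, 208]
```

```bash
python3 - <<'E'
from h import *
O=np.array([450,53]);y=np.radians(10.2);Rt=np.array([[np.cos(y),np.sin(y)],[-np.sin(y),np.cos(y)]])
for uv in((200,121),(200,132),(350,122),(350,134.5),(450,123),(450,136),(520,123.3),(520,138)):
    z=80
    for _ in range(6):
        l=Rt@(cast("wrist",uv,z)[0,:2]-O);z=66+.2875*l[0]
    print(uv,l.round(1),round(z,1))
E
```

```text
(200, 121) [  2.7 110.3] 66.8
(200, 132) [  2.2 102.7] 66.6
(350, 122) [103.4 109.5] 95.7
(350, 134.5) [103.8 101.9] 95.8
(450, 123) [158.1 108.9] 111.5
(450, 136) [158.9 101.6] 111.7
(520, 123.3) [191.8 108.7] 121.2
(520, 138) [193.  100.9] 121.5
```

Emit:
{"op": "send_rows", "data": {
  "moves": [
    {"gripper": 1,"dx": 0,"dy": 0,"dz": -15,"yaw": 0},
    {"gripper": 1,"dx": 0,"dy": 0,"dz": -29,"yaw": 0},
    {"gripper": 1,"dx": 0,"dy": 0,"dz": -36,"yaw": 0},
    {"gripper": 1,"dx": 0,"dy": 0,"dz": -38,"yaw": 0},
    {"gripper": 1,"dx": 0,"dy": 0,"dz": -38,"yaw": 0}
  ]
}}

```text
time_s: 7.98
tcp_pos: [507.9, 104.4, 180.4]
tool_rot: [180.0, -0.0, 100.2]
contact_force: [1.0, -1.5, -2.1]
opening: 0.389
grasp_force: 30.0
```

Emit:
{"op": "send_rows", "data": {
  "moves": [
    {"gripper": 1,"dx": 0,"dy": 0,"dz": -1.5,"yaw": 0},
    {"gripper": 1,"dx": 0,"dy": 0,"dz": -1.5,"yaw": 0}
  ]
}}

```text
time_s: 8.22
tcp_pos: [507.8, 104.5, 178.9]
tool_rot: [180.0, -0.0, 100.2]
contact_force: [0.2, 0.1, -1.8]
opening: 0.389
grasp_force: 30.0
```

Emit:
{"op": "send_rows", "data": {
  "moves": [
    {"gripper": 1,"dx": 0,"dy": 0,"dz": -1.5,"yaw": 0},
    {"gripper": 1,"dx": 0,"dy": 0,"dz": -1.5,"yaw": 0}
  ]
}}

```text
time_s: 8.48
tcp_pos: [507.7, 104.5, 177.2]
tool_rot: [-180.0, -0.0, 100.2]
contact_force: [0.5, 0.1, -2.1]
opening: 0.386
grasp_force: 30.0
```

Emit:
{"op": "send_rows", "data": {
  "moves": [
    {"gripper": 1,"dx": 0,"dy": 0,"dz": -1.5,"yaw": 0},
    {"gripper": 1,"dx": 0,"dy": 0,"dz": -1.5,"yaw": 0}
  ]
}}

```text
time_s: 8.72
tcp_pos: [507.6, 104.4, 175.6]
tool_rot: [-180.0, -0.0, 100.2]
contact_force: [-0.3, 0.3, -2.2]
opening: 0.389
grasp_force: 30.0
```

Emit:
{"op": "send_rows", "data": {
  "moves": [
    {"gripper": 1,"dx": 0,"dy": 0,"dz": -1,"yaw": 0},
    {"gripper": 1,"dx": 0,"dy": 0,"dz": -1,"yaw": 0}
  ]
}}

```text
time_s: 8.98
tcp_pos: [507.7, 104.4, 174.7]
tool_rot: [-180.0, -0.0, 100.2]
contact_force: [0.1, -0.0, -1.4]
opening: 0.387
grasp_force: 30.0
```

Emit:
{"op": "send_rows", "data": {
  "moves": [
    {"gripper": 1,"dx": 0,"dy": 0,"dz": -1,"yaw": 0},
    {"gripper": 1,"dx": 0,"dy": 0,"dz": -1,"yaw": 0}
  ]
}}

```text
time_s: 9.22
tcp_pos: [507.8, 104.5, 173.9]
tool_rot: [180.0, -0.0, 100.2]
contact_force: [-0.5, -1.2, -1.3]
opening: 0.39
grasp_force: 30.0
```

Emit:
{"op": "send_rows", "data": {
  "moves": [
    {"gripper": 1,"dx": 0,"dy": 0,"dz": -1,"yaw": 0},
    {"gripper": 1,"dx": 0,"dy": 0,"dz": -1,"yaw": 0}
  ]
}}

```text
time_s: 9.48
tcp_pos: [507.9, 104.6, 173.1]
tool_rot: [180.0, -0.0, 100.2]
contact_force: [-1.4, 0.8, 2.5]
opening: 0.389
grasp_force: 30.0
```

Emit:
{"op": "send_rows", "data": {
  "moves": [
    {"gripper": 1,"dx": 0,"dy": 0,"dz": -1,"yaw": 0},
    {"gripper": 1,"dx": -3.9,"dy": -0.7,"dz": -2.2,"yaw": 0},
    {"gripper": 1,"dx": -7.9,"dy": -1.4,"dz": -3.3,"yaw": 0},
    {"gripper": 1,"dx": -11.8,"dy": -2.1,"dz": -4.5,"yaw": 0},
    {"gripper": 1,"dx": -15.8,"dy": -2.8,"dz": -5.6,"yaw": 0}
  ]
}}

```text
time_s: 10.1
tcp_pos: [491.5, 101.4, 166.8]
tool_rot: [-180.0, 0.0, 100.2]
contact_force: [-0.1, -0.3, -2.2]
opening: 0.386
grasp_force: 30.0
```

```bash
python3 st.py
```

```text
10.1 tcp [491.5 101.4 166.8] stand [49.5 40.3] rot [-180.     0.   100.2] F [-0.1 -0.3 -2.2] T [-0.12  0.04  0.01] p= 15.0 29.99991103733919
```

```bash
cat > chips.py <<'E'
from h import *
O=np.array([450,53]);y=np.radians(10.2);Rt=np.array([[np.cos(y),np.sin(y)],[-np.sin(y),np.cos(y)]])
H=dict(red=(172,8),amber=(9,30),green=(45,85),blue=(105,130))
def chips(n,mask):
    c=r.calibration(n);a=r.snapshot(n);cv2.imwrite("pics/last_%s.png"%n,a);h=cv2.cvtColor(a,cv2.COLOR_BGR2HSV)
    # stand footprint only
    q=np.array([(-90,105),(236,105),(236,-105),(-90,-105)]);W=(Rt.T@q.T).T+O
    pl=proj(n,np.c_[W,[30,126,126,30]],c).astype(np.int32)
    st=np.zeros(a.shape[:2],np.uint8);cv2.fillPoly(st,[pl],1)
    if mask:st[240:]=0
    for k,(lo,hi) in H.items():
        g=h[...,0];m=((g>=lo)&(g<=hi) if lo<hi else (g>=lo)|(g<=hi))&(h[...,1]>140)&(h[...,2]>40)&(st>0)
        ks,_=cv2.findContours(m.astype(np.uint8),0,2)
        for kk in ks:
            if cv2.contourArea(kk)<8:continue
            out=[]
            for uv in cv2.boxPoints(cv2.minAreaRect(kk)):
                z=80
                for _ in range(6):
                    l=Rt@(cast(n,uv,z,c)[0,:2]-O);z=64+.2875*l[0] if l[0]>0 else 6
                out.append(l.round(0).tolist())
            print(n,k,cv2.contourArea(kk),out)
if __name__=="__main__":
    chips("wrist",1);chips("scene",0);chips("top",0)
E
python3 chips.py
```

```text
wrist red 136.0 [[17.0, 51.0], [23.0, 52.0], [22.0, 41.0], [16.0, 41.0]]
scene amber 82.5 [[190.0, -53.0], [169.0, -61.0], [158.0, -9.0], [179.0, -1.0]]
scene green 43.0 [[139.0, -68.0], [126.0, -72.0], [120.0, -20.0], [134.0, -16.0]]
scene blue 15.5 [[87.0, -58.0], [64.0, -56.0], [70.0, -42.0], [93.0, -44.0]]
top red 17.0 [[35.0, 8.0], [32.0, -8.0], [21.0, -6.0], [24.0, 10.0]]
top amber 164.5 [[178.0, -2.0], [190.0, -57.0], [165.0, -63.0], [153.0, -8.0]]
top green 124.0 [[135.0, -15.0], [141.0, -71.0], [121.0, -73.0], [115.0, -17.0]]
top blue 174.0 [[73.0, 0.0], [100.0, -7.0], [86.0, -65.0], [59.0, -58.0]]
```

Red has been pushed square against the lip, and blue was nudged, so the first touch was on a chip edge. I'm backing off 6 mm up the slope and feeling for the glass again.

Emit:
{"op": "send_rows", "data": {
  "moves": [
    {"gripper": 1,"dx": 3,"dy": 0.5,"dz": 0.9,"yaw": 0},
    {"gripper": 1,"dx": 6,"dy": 1,"dz": 0.7,"yaw": 0},
    {"gripper": 1,"dx": 6,"dy": 1,"dz": 0,"yaw": 0},
    {"gripper": 1,"dx": 6,"dy": 1,"dz": 0,"yaw": 0}
  ]
}}

```text
time_s: 10.75
tcp_pos: [497.8, 102.6, 167.0]
tool_rot: [-180.0, 0.0, 100.2]
contact_force: [-0.3, -0.1, -2.4]
opening: 0.385
grasp_force: 30.0
```

Emit:
{"op": "send_rows", "data": {
  "moves": [
    {"gripper": 1,"dx": 0,"dy": 0,"dz": -1,"yaw": 0},
    {"gripper": 1,"dx": 0,"dy": 0,"dz": -1,"yaw": 0}
  ]
}}

```text
time_s: 11.0
tcp_pos: [497.8, 102.6, 166.1]
tool_rot: [-180.0, -0.0, 100.2]
contact_force: [0.4, 1.5, -1.7]
opening: 0.388
grasp_force: 30.0
```

```bash
python3 st.py
```

```text
11.0 tcp [497.8 102.6 166.1] stand [55.8 40.4] rot [-180.    -0.   100.2] F [ 0.4  1.5 -1.7] T [-0.05  0.03  0.04] p= 12.4 29.999735386536486
```

Emit:
{"op": "send_rows", "data": {
  "moves": [
    {"gripper": 1,"dx": 0,"dy": 0,"dz": -1,"yaw": 0},
    {"gripper": 1,"dx": 0,"dy": 0,"dz": -1,"yaw": 0}
  ]
}}

```text
time_s: 11.25
tcp_pos: [497.9, 102.7, 165.2]
tool_rot: [180.0, -0.0, 100.2]
contact_force: [-0.7, 0.4, -1.7]
opening: 0.393
grasp_force: 30.0
```

Emit:
{"op": "send_rows", "data": {
  "moves": [
    {"gripper": 1,"dx": 0,"dy": 0,"dz": -0.8,"yaw": 0},
    {"gripper": 1,"dx": 0,"dy": 0,"dz": -0.8,"yaw": 0}
  ]
}}

```text
time_s: 11.5
tcp_pos: [498.0, 102.6, 164.8]
tool_rot: [180.0, -0.0, 100.2]
contact_force: [-1.0, -0.6, 2.8]
opening: 0.39
grasp_force: 30.0
```

Emit:
{"op": "send_rows", "data": {
  "moves": [
    {"gripper": 1,"dx": 0,"dy": 0,"dz": -0.8,"yaw": 0},
    {"gripper": 1,"dx": -2.5,"dy": -0.4,"dz": -1.6,"yaw": 0},
    {"gripper": 1,"dx": -5.9,"dy": -1,"dz": -2.6,"yaw": 0},
    {"gripper": 1,"dx": -9.8,"dy": -1.7,"dz": -3.7,"yaw": 0}
  ]
}}

```text
time_s: 12.0
tcp_pos: [491.6, 101.6, 163.0]
tool_rot: [179.5, -0.0, 100.2]
contact_force: [1.8, -0.4, 8.4]
opening: 0.391
grasp_force: 30.0
```

```bash
python3 st.py
```

```text
12.0 tcp [491.6 101.6 163. ] stand [49.5 40.5] rot [179.5  -0.  100.2] F [ 1.8 -0.4  8.4] T [ 0.09 -0.53  0.05] p= 11.1 30.004885965026915
```

Emit:
{"op": "send_rows", "data": {
  "moves": [
    {"gripper": 1,"dx": -4.9,"dy": -0.9,"dz": -1.4,"yaw": 0},
    {"gripper": 1,"dx": -9.8,"dy": -1.7,"dz": -2.9,"yaw": 0},
    {"gripper": 1,"dx": -14.8,"dy": -2.6,"dz": -4.3,"yaw": 0},
    {"gripper": 1,"dx": -19.7,"dy": -3.5,"dz": -5.7,"yaw": 0},
    {"gripper": 1,"dx": -24.6,"dy": -4.3,"dz": -7.2,"yaw": 0},
    {"gripper": 1,"dx": -29.5,"dy": -5.2,"dz": -8.6,"yaw": 0}
  ]
}}

```text
time_s: 12.75
tcp_pos: [462.6, 96.7, 154.5]
tool_rot: [179.4, -0.1, 100.2]
contact_force: [2.5, -0.3, 10.3]
opening: 0.389
grasp_force: 30.0
```

```bash
python3 st.py
```

```text
12.75 tcp [462.6  96.7 154.5] stand [20.1 40.8] rot [ 1.794e+02 -1.000e-01  1.002e+02] F [ 2.5 -0.3 10.3] T [ 0.18 -0.66  0.01] p= 11.1 30.00577664701268
```

Emit:
{"op": "send_rows", "data": {
  "moves": [
    {"gripper": 1,"dx": -4.9,"dy": -0.9,"dz": -1.4,"yaw": 0},
    {"gripper": 1,"dx": -9.8,"dy": -1.7,"dz": -2.9,"yaw": 0},
    {"gripper": 1,"dx": -14.8,"dy": -2.6,"dz": -4.2,"yaw": 0},
    {"gripper": 1,"dx": -18.7,"dy": -3.3,"dz": -5.2,"yaw": 0},
    {"gripper": 1,"dx": -21.5,"dy": -3.8,"dz": -6,"yaw": 0},
    {"gripper": 1,"dx": -21.5,"dy": -3.8,"dz": -6,"yaw": 0}
  ]
}}

```text
time_s: 13.5
tcp_pos: [440.0, 92.7, 147.8]
tool_rot: [179.6, -0.1, 100.2]
contact_force: [0.9, 0.5, 9.6]
opening: 0.387
grasp_force: 30.0
```

```bash
python3 st.py;python3 chips.py
```

```text
13.5 tcp [440.   92.7 147.8] stand [-2.8 40.9] rot [ 1.796e+02 -1.000e-01  1.002e+02] F [0.9 0.5 9.6] T [ 0.09 -0.32  0.  ] p= 11.0 30.003943514311686
wrist red 103.5 [[-39.0, 45.0], [-34.0, 46.0], [-33.0, 27.0], [-37.0, 26.0]]
scene amber 81.5 [[190.0, -52.0], [169.0, -60.0], [158.0, -9.0], [179.0, -1.0]]
scene green 44.0 [[139.0, -68.0], [126.0, -72.0], [120.0, -20.0], [134.0, -16.0]]
scene blue 77.5 [[89.0, -56.0], [64.0, -59.0], [75.0, -5.0], [99.0, -3.0]]
top red 34.0 [[-13.0, 14.0], [-17.0, -7.0], [-34.0, -4.0], [-31.0, 16.0]]
top amber 164.5 [[178.0, -2.0], [190.0, -57.0], [165.0, -63.0], [153.0, -8.0]]
top green 117.5 [[135.0, -15.0], [140.0, -70.0], [120.0, -72.0], [115.0, -17.0]]
top blue 182.0 [[73.0, 0.0], [100.0, -7.0], [86.0, -65.0], [59.0, -58.0]]
```

Red is off the panel. I'm lifting and moving to the top of the second lane.

Emit:
{"op": "send_rows", "data": {
  "moves": [
    {"gripper": 1,"dx": 0,"dy": 0,"dz": 25,"yaw": 0},
    {"gripper": 1,"dx": 0,"dy": 0,"dz": 65,"yaw": 0},
    {"gripper": 1,"dx": 30,"dy": -6,"dz": 76,"yaw": 0},
    {"gripper": 1,"dx": 80,"dy": -15,"dz": 76,"yaw": 0},
    {"gripper": 1,"dx": 135,"dy": -25,"dz": 76,"yaw": 0},
    {"gripper": 1,"dx": 185,"dy": -34,"dz": 76,"yaw": 0},
    {"gripper": 1,"dx": 212,"dy": -38,"dz": 75,"yaw": 0},
    {"gripper": 1,"dx": 216,"dy": -39,"dz": 72,"yaw": 0}
  ]
}}

```text
time_s: 14.65
tcp_pos: [654.3, 52.4, 217.0]
tool_rot: [-180.0, 0.0, 100.2]
contact_force: [0.0, 0.9, -2.5]
opening: 0.392
grasp_force: 30.0
```

Emit:
{"op": "send_rows", "data": {
  "moves": [
    {"gripper": 1,"dx": 0,"dy": 0,"dz": -3,"yaw": 0},
    {"gripper": 1,"dx": 0,"dy": 0,"dz": -6,"yaw": 0},
    {"gripper": 1,"dx": 0,"dy": 0,"dz": -6,"yaw": 0}
  ]
}}

```text
time_s: 15.02
tcp_pos: [652.2, 53.4, 211.9]
tool_rot: [-180.0, -0.0, 100.3]
contact_force: [0.4, -0.4, -1.8]
opening: 0.387
grasp_force: 30.0
```

```bash
python3 st.py;python3 chips.py
```

```text
15.025 tcp [652.2  53.4 211.9] stand [199.1 -35.4] rot [-180.    -0.   100.3] F [ 0.4 -0.4 -1.8] T [-0.07  0.02 -0.02] p= 17.0 29.998281890257203
wrist amber 743.5 [[156.0, -14.0], [173.0, -13.0], [173.0, -35.0], [155.0, -38.0]]
wrist blue 75.5 [[61.0, -36.0], [79.0, -28.0], [80.0, -32.0], [62.0, -40.0]]
scene green 23.5 [[137.0, -50.0], [123.0, -54.0], [121.0, -20.0], [134.0, -16.0]]
scene blue 86.0 [[89.0, -58.0], [64.0, -62.0], [73.0, -5.0], [98.0, -2.0]]
top red 137.5 [[-14.0, 56.0], [-7.0, -2.0], [-31.0, -6.0], [-38.0, 52.0]]
top green 117.0 [[136.0, -15.0], [138.0, -73.0], [118.0, -73.0], [116.0, -16.0]]
top blue 182.0 [[73.0, 0.0], [100.0, -7.0], [86.0, -65.0], [59.0, -58.0]]
```

Emit:
{"op": "send_rows", "data": {
  "moves": [
    {"gripper": 1,"dx": 5,"dy": 1,"dz": 0,"yaw": 0},
    {"gripper": 1,"dx": 5,"dy": 1,"dz": -1,"yaw": 0},
    {"gripper": 1,"dx": 5,"dy": 1,"dz": -2,"yaw": 0}
  ]
}}

```text
time_s: 15.55
tcp_pos: [658.1, 54.0, 209.9]
tool_rot: [-180.0, 0.0, 100.2]
contact_force: [-0.4, 0.4, -2.3]
opening: 0.389
grasp_force: 30.0
```

Emit:
{"op": "send_rows", "data": {
  "moves": [
    {"gripper": 1,"dx": 0,"dy": 0,"dz": -1,"yaw": 0},
    {"gripper": 1,"dx": 0,"dy": 0,"dz": -1,"yaw": 0}
  ]
}}

```text
time_s: 15.8
tcp_pos: [658.0, 53.9, 208.9]
tool_rot: [-180.0, -0.0, 100.2]
contact_force: [0.7, 0.2, -2.6]
opening: 0.385
grasp_force: 30.0
```

```bash
python3 st.py
```

```text
15.8 tcp [658.   53.9 208.9] stand [204.9 -36. ] rot [-180.    -0.   100.2] F [ 0.7  0.2 -2.6] T [-0.07  0.06  0.04] p= 12.3 29.998433835075957
```

Emit:
{"op": "send_rows", "data": {
  "moves": [
    {"gripper": 1,"dx": 0,"dy": 0,"dz": -1,"yaw": 0},
    {"gripper": 1,"dx": 0,"dy": 0,"dz": -1,"yaw": 0}
  ]
}}

```text
time_s: 16.05
tcp_pos: [658.2, 53.9, 208.2]
tool_rot: [180.0, -0.0, 100.2]
contact_force: [-0.7, -0.8, -2.7]
opening: 0.391
grasp_force: 30.0
```

Emit:
{"op": "send_rows", "data": {
  "moves": [
    {"gripper": 1,"dx": 0,"dy": 0,"dz": -0.7,"yaw": 0},
    {"gripper": 1,"dx": 0,"dy": 0,"dz": -0.7,"yaw": 0}
  ]
}}

```text
time_s: 16.3
tcp_pos: [658.2, 53.9, 207.9]
tool_rot: [180.0, -0.0, 100.2]
contact_force: [-0.9, -0.9, 0.6]
opening: 0.385
grasp_force: 30.0
```

Emit:
{"op": "send_rows", "data": {
  "moves": [
    {"gripper": 1,"dx": 0,"dy": 0,"dz": -1.4,"yaw": 0},
    {"gripper": 1,"dx": -2.5,"dy": -0.4,"dz": -2.2,"yaw": 0},
    {"gripper": 1,"dx": -5.9,"dy": -1,"dz": -3.2,"yaw": 0},
    {"gripper": 1,"dx": -9.8,"dy": -1.7,"dz": -4.3,"yaw": 0},
    {"gripper": 1,"dx": -14.8,"dy": -2.6,"dz": -5.7,"yaw": 0}
  ]
}}

```text
time_s: 16.92
tcp_pos: [645.7, 51.7, 204.2]
tool_rot: [179.6, 0.0, 100.2]
contact_force: [0.8, -0.3, 6.7]
opening: 0.393
grasp_force: 30.0
```

```bash
python3 st.py; python3 chips.py|grep amber
```

```text
16.925 tcp [645.7  51.7 204.2] stand [192.4 -35.9] rot [179.6   0.  100.2] F [ 0.8 -0.3  6.7] T [ 0.12 -0.36  0.01] p= 11.3 30.002986995968968
wrist amber 610.0 [[153.0, -15.0], [167.0, -12.0], [169.0, -33.0], [155.0, -36.0]]
```

Emit:
{"op": "send_rows", "data": {
  "moves": [
    {"gripper": 1,"dx": -5.4,"dy": -1,"dz": -1.6,"yaw": 0},
    {"gripper": 1,"dx": -10.8,"dy": -1.9,"dz": -3.2,"yaw": 0},
    {"gripper": 1,"dx": -16.2,"dy": -2.9,"dz": -4.7,"yaw": 0},
    {"gripper": 1,"dx": -21.7,"dy": -3.8,"dz": -6.3,"yaw": 0},
    {"gripper": 1,"dx": -27.1,"dy": -4.8,"dz": -7.9,"yaw": 0},
    {"gripper": 1,"dx": -32.5,"dy": -5.7,"dz": -9.5,"yaw": 0},
    {"gripper": 1,"dx": -37.9,"dy": -6.7,"dz": -11.1,"yaw": 0},
    {"gripper": 1,"dx": -43.3,"dy": -7.7,"dz": -12.7,"yaw": 0}
  ]
}}

```text
time_s: 18.08
tcp_pos: [602.9, 44.0, 191.7]
tool_rot: [179.5, 0.0, 100.2]
contact_force: [1.8, 0.6, 7.4]
opening: 0.389
grasp_force: 30.0
```

```bash
python3 st.py; python3 chips.py
```

```text
18.075 tcp [602.9  44.  191.7] stand [148.9 -35.9] rot [179.5   0.  100.2] F [1.8 0.6 7.4] T [ 0.22 -0.4   0.01] p= 11.2 30.004195823566988
wrist amber 367.5 [[117.0, -34.0], [117.0, -14.0], [125.0, -13.0], [125.0, -33.0]]
wrist blue 672.5 [[63.0, -24.0], [93.0, -22.0], [92.0, -36.0], [61.0, -39.0]]
scene blue 68.5 [[91.0, -48.0], [66.0, -53.0], [69.0, -6.0], [94.0, -2.0]]
top red 93.5 [[-12.0, 41.0], [-7.0, -2.0], [-31.0, -5.0], [-36.0, 38.0]]
top blue 87.5 [[84.0, -12.0], [76.0, -61.0], [60.0, -58.0], [68.0, -9.0]]
```

Emit:
{"op": "send_rows", "data": {
  "moves": [
    {"gripper": 1,"dx": -5.4,"dy": -1,"dz": -1.6,"yaw": 0},
    {"gripper": 1,"dx": -10.8,"dy": -1.9,"dz": -3.2,"yaw": 0},
    {"gripper": 1,"dx": -16.2,"dy": -2.9,"dz": -4.7,"yaw": 0},
    {"gripper": 1,"dx": -21.7,"dy": -3.8,"dz": -6.3,"yaw": 0},
    {"gripper": 1,"dx": -27.1,"dy": -4.8,"dz": -7.9,"yaw": 0},
    {"gripper": 1,"dx": -32.5,"dy": -5.7,"dz": -9.5,"yaw": 0},
    {"gripper": 1,"dx": -37.9,"dy": -6.7,"dz": -11.1,"yaw": 0},
    {"gripper": 1,"dx": -43.3,"dy": -7.7,"dz": -12.7,"yaw": 0}
  ]
}}

```text
time_s: 19.23
tcp_pos: [560.3, 36.4, 179.2]
tool_rot: [179.4, 0.0, 100.2]
contact_force: [2.4, 0.2, 9.3]
opening: 0.386
grasp_force: 30.0
```

```bash
python3 st.py; python3 chips.py
```

```text
19.225 tcp [560.3  36.4 179.2] stand [105.7 -35.9] rot [179.4   0.  100.2] F [2.4 0.2 9.3] T [ 0.24 -0.62  0.01] p= 11.2 30.005120801506564
wrist amber 321.5 [[74.0, -16.0], [82.0, -16.0], [82.0, -33.0], [74.0, -34.0]]
wrist blue 616.5 [[23.0, -24.0], [51.0, -22.0], [50.0, -36.0], [22.0, -38.0]]
scene blue 54.5 [[49.0, -49.0], [28.0, -55.0], [27.0, -9.0], [48.0, -4.0]]
top red 28.0 [[-8.0, 16.0], [-7.0, -3.0], [-31.0, -5.0], [-33.0, 13.0]]
top blue 26.5 [[29.0, -16.0], [29.0, -64.0], [23.0, -64.0], [23.0, -15.0]]
```

Emit:
{"op": "send_rows", "data": {
  "moves": [
    {"gripper": 1,"dx": -5.4,"dy": -1,"dz": -1.5,"yaw": 0},
    {"gripper": 1,"dx": -10.8,"dy": -1.9,"dz": -3,"yaw": 0},
    {"gripper": 1,"dx": -16.2,"dy": -2.9,"dz": -4.5,"yaw": 0},
    {"gripper": 1,"dx": -21.7,"dy": -3.8,"dz": -6.1,"yaw": 0},
    {"gripper": 1,"dx": -27.1,"dy": -4.8,"dz": -7.7,"yaw": 0},
    {"gripper": 1,"dx": -32.5,"dy": -5.7,"dz": -9.3,"yaw": 0},
    {"gripper": 1,"dx": -37.9,"dy": -6.7,"dz": -10.9,"yaw": 0},
    {"gripper": 1,"dx": -43.3,"dy": -7.7,"dz": -12.4,"yaw": 0}
  ]
}}

```text
time_s: 20.38
tcp_pos: [517.2, 28.7, 166.6]
tool_rot: [179.4, 0.0, 100.2]
contact_force: [2.5, 1.1, 8.6]
opening: 0.387
grasp_force: 30.0
```

```bash
python3 st.py; python3 chips.py
```

```text
20.375 tcp [517.2  28.7 166.6] stand [ 61.8 -35.8] rot [179.4   0.  100.2] F [2.5 1.1 8.6] T [ 0.22 -0.56  0.07] p= 11.2 30.00468800542876
wrist amber 298.0 [[30.0, -17.0], [38.0, -17.0], [38.0, -33.0], [30.0, -34.0]]
wrist blue 348.5 [[-33.0, -42.0], [4.0, -25.0], [3.0, -36.0], [-34.0, -57.0]]
top blue 76.0 [[-16.0, -14.0], [-16.0, -66.0], [-32.0, -66.0], [-32.0, -15.0]]
```

Emit:
{"op": "send_rows", "data": {
  "moves": [
    {"gripper": 1,"dx": -5.4,"dy": -1,"dz": -1.6,"yaw": 0},
    {"gripper": 1,"dx": -10.8,"dy": -1.9,"dz": -3.2,"yaw": 0},
    {"gripper": 1,"dx": -16.2,"dy": -2.9,"dz": -4.7,"yaw": 0},
    {"gripper": 1,"dx": -21.7,"dy": -3.8,"dz": -6.3,"yaw": 0},
    {"gripper": 1,"dx": -27.1,"dy": -4.8,"dz": -7.8,"yaw": 0},
    {"gripper": 1,"dx": -32.5,"dy": -5.7,"dz": -9.4,"yaw": 0},
    {"gripper": 1,"dx": -37.9,"dy": -6.7,"dz": -11,"yaw": 0},
    {"gripper": 1,"dx": -43.3,"dy": -7.7,"dz": -12.5,"yaw": 0}
  ]
}}

```text
time_s: 21.52
tcp_pos: [474.4, 21.0, 154.1]
tool_rot: [179.4, 0.0, 100.2]
contact_force: [2.6, 0.4, 10.6]
opening: 0.385
grasp_force: 30.0
```

```bash
python3 st.py; python3 chips.py
```

```text
21.525 tcp [474.4  21.  154.1] stand [ 18.3 -35.8] rot [179.4   0.  100.2] F [ 2.6  0.4 10.6] T [ 0.26 -0.63  0.07] p= 11.2 30.004905606620014
wrist red 1042.0 [[-37.0, 24.0], [-13.0, 28.0], [-9.0, 1.0], [-33.0, -4.0]]
wrist amber 404.5 [[-23.0, -53.0], [-21.0, -23.0], [-12.0, -23.0], [-13.0, -53.0]]
wrist blue 578.5 [[-46.0, -31.0], [-29.0, -29.0], [-28.0, -53.0], [-45.0, -55.0]]
```

Emit:
{"op": "send_rows", "data": {
  "moves": [
    {"gripper": 1,"dx": -4.9,"dy": -0.9,"dz": -1.4,"yaw": 0},
    {"gripper": 1,"dx": -9.8,"dy": -1.7,"dz": -2.8,"yaw": 0},
    {"gripper": 1,"dx": -14.8,"dy": -2.6,"dz": -4.2,"yaw": 0},
    {"gripper": 1,"dx": -18.7,"dy": -3.3,"dz": -5.3,"yaw": 0},
    {"gripper": 1,"dx": -20.5,"dy": -3.7,"dz": -5.8,"yaw": 0},
    {"gripper": 1,"dx": -20.5,"dy": -3.7,"dz": -5.8,"yaw": 0}
  ]
}}

```text
time_s: 22.42
tcp_pos: [453.3, 17.2, 147.9]
tool_rot: [179.5, 0.0, 100.2]
contact_force: [2.3, 0.6, 9.7]
opening: 0.393
grasp_force: 30.0
```

```bash
python3 st.py; python3 chips.py
```

```text
22.425 tcp [453.3  17.2 147.9] stand [ -3.1 -35.8] rot [179.5   0.  100.2] F [2.3 0.6 9.7] T [ 0.15 -0.46  0.02] p= 11.1 30.003185699461028
wrist red 1014.0 [[-37.0, 32.0], [-14.0, 36.0], [-9.0, 9.0], [-34.0, 5.0]]
wrist amber 103.0 [[-37.0, -27.0], [-34.0, -27.0], [-34.0, -51.0], [-37.0, -51.0]]
wrist blue 177.5 [[-46.0, -29.0], [-40.0, -29.0], [-39.0, -51.0], [-46.0, -51.0]]
```

Emit:
{"op": "send_rows", "data": {
  "moves": [
    {"gripper": 1,"dx": 0,"dy": 0,"dz": 25,"yaw": 0},
    {"gripper": 1,"dx": 0,"dy": 0,"dz": 60,"yaw": 0},
    {"gripper": 1,"dx": 10,"dy": -40,"dz": 90,"yaw": -0.3},
    {"gripper": 1,"dx": 20,"dy": -90,"dz": 110,"yaw": -0.7},
    {"gripper": 1,"dx": 30,"dy": -140,"dz": 110,"yaw": -1.1},
    {"gripper": 1,"dx": 30,"dy": -165,"dz": 110,"yaw": -1.5},
    {"gripper": 1,"dx": 30,"dy": -170,"dz": 110,"yaw": -1.8},
    {"gripper": 1,"dx": 30,"dy": -170,"dz": 110,"yaw": -1.8}
  ]
}}

```text
time_s: 23.58
tcp_pos: [479.5, -152.4, 255.3]
tool_rot: [-180.0, -0.0, 91.3]
contact_force: [0.5, 0.6, -1.9]
opening: 0.388
grasp_force: 30.0
```

```bash
python3 st.py; python3 chips.py; cp pics/last_top.png pics/t9.png; python3 - <<'E'
import cv2,numpy as np
from h import *
a=cv2.imread("pics/t9.png")
cv2.imwrite("pics/z9.png",cv2.resize(a[145:295,170:290],None,fx=4,fy=4,interpolation=cv2.INTER_CUBIC))
E
```

```text
23.575 tcp [ 479.5 -152.4  255.3] stand [  -7.3 -207.3] rot [-180.    -0.    91.3] F [ 0.5  0.6 -1.9] T [-0.04  0.02 -0.04] p= 119.7 30.000350364466613
wrist amber 279.5 [[-36.0, -23.0], [-9.0, -22.0], [-9.0, -36.0], [-36.0, -36.0]]
wrist blue 69.5 [[-47.0, -36.0], [-41.0, -35.0], [-37.0, -59.0], [-43.0, -60.0]]
wrist blue 92.0 [[-46.0, -21.0], [-40.0, -21.0], [-39.0, -34.0], [-45.0, -34.0]]
scene amber 22.5 [[-33.0, -60.0], [-41.0, -61.0], [-37.0, -11.0], [1.0, 10.0]]
top red 129.0 [[-14.0, 56.0], [-7.0, -2.0], [-31.0, -5.0], [-38.0, 52.0]]
top amber 153.5 [[-5.0, 0.0], [-5.0, -58.0], [-33.0, -58.0], [-32.0, -0.0]]
top green 28.5 [[-2.0, -59.0], [-2.0, -74.0], [-24.0, -75.0], [-24.0, -60.0]]
top blue 44.0 [[-35.0, -9.0], [-25.0, -65.0], [-41.0, -68.0], [-51.0, -12.0]]
```

View pics/z9.png

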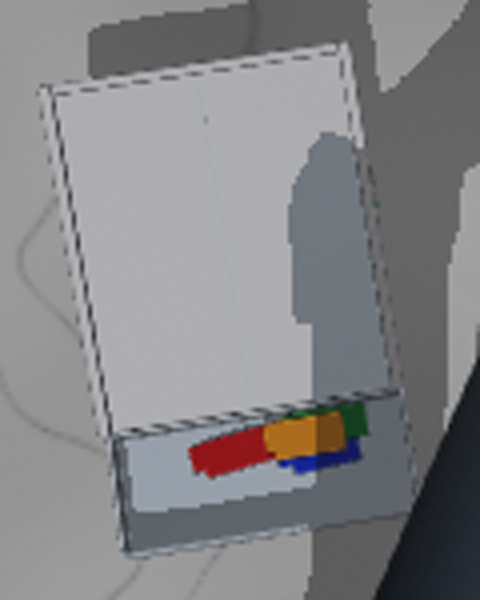

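The picture shows all four chips lying in the tray, with the panel clear. I'm returning the scraper to its rest.

Emit:
{"op": "send_rows", "data": {
  "moves": [
    {"gripper": 1,"dx": 1,"dy": -45,"dz": 0,"yaw": -0.4},
    {"gripper": 1,"dx": 2,"dy": -95,"dz": 0,"yaw": -0.8},
    {"gripper": 1,"dx": 3,"dy": -145,"dz": 0,"yaw": -1.2},
    {"gripper": 1,"dx": 3,"dy": -190,"dz": 0,"yaw": -1.44},
    {"gripper": 1,"dx": 3,"dy": -217,"dz": -20,"yaw": -1.44},
    {"gripper": 1,"dx": 3,"dy": -226,"dz": -50,"yaw": -1.44},
    {"gripper": 1,"dx": 3,"dy": -226,"dz": -85,"yaw": -1.44},
    {"gripper": 1,"dx": 3,"dy": -226,"dz": -95,"yaw": -1.44}
  ]
}}

```text
time_s: 24.72
tcp_pos: [482.4, -377.0, 158.2]
tool_rot: [-179.8, -0.2, 84.1]
contact_force: [0.1, 0.4, -2.6]
opening: 0.39
grasp_force: 30.0
```

Emit:
{"op": "send_rows", "data": {
  "moves": [
    {"gripper": 1,"dx": 0,"dy": 0,"dz": 0,"yaw": 0},
    {"gripper": 1,"dx": 0,"dy": 0,"dz": 0,"yaw": 0}
  ]
}}

```text
time_s: 24.98
tcp_pos: [483.6, -379.4, 162.1]
tool_rot: [179.9, 0.1, 84.1]
contact_force: [-0.5, -0.9, -2.4]
opening: 0.387
grasp_force: 30.0
```

```bash
python3 st.py
```

```text
24.975 tcp [ 483.6 -379.4  162.1] stand [ -43.5 -431.5] rot [1.799e+02 1.000e-01 8.410e+01] F [-0.5 -0.9 -2.4] T [-0.15  0.07  0.02] p= 37.0 30.000148395292854
```

Emit:
{"op": "send_rows", "data": {
  "moves": [
    {"gripper": 1,"dx": -0.8,"dy": 0.8,"dz": -12,"yaw": 0},
    {"gripper": 1,"dx": -0.8,"dy": 0.8,"dz": -24,"yaw": 0},
    {"gripper": 1,"dx": -0.8,"dy": 0.8,"dz": -31,"yaw": 0},
    {"gripper": 1,"dx": -0.8,"dy": 0.8,"dz": -36,"yaw": 0},
    {"gripper": 1,"dx": -0.8,"dy": 0.8,"dz": -38,"yaw": 0},
    {"gripper": 1,"dx": -0.8,"dy": 0.8,"dz": -38,"yaw": 0}
  ]
}}

```text
time_s: 25.72
tcp_pos: [481.8, -378.4, 122.5]
tool_rot: [180.0, 0.0, 84.0]
contact_force: [1.6, 1.0, -1.9]
opening: 0.387
grasp_force: 30.0
```

Emit:
{"op": "send_rows", "data": {
  "moves": [
    {"gripper": 1,"dx": 0,"dy": 0,"dz": -2,"yaw": 0},
    {"gripper": 1,"dx": 0,"dy": 0,"dz": -3,"yaw": 0},
    {"gripper": 1,"dx": 0,"dy": 0,"dz": -3,"yaw": 0}
  ]
}}

```text
time_s: 26.1
tcp_pos: [481.8, -378.3, 119.6]
tool_rot: [180.0, -0.0, 84.0]
contact_force: [-1.0, 0.3, -1.5]
opening: 0.391
grasp_force: 30.0
```

Emit:
{"op": "send_rows", "data": {
  "moves": [
    {"gripper": 1,"dx": 0,"dy": 0,"dz": -1,"yaw": 0},
    {"gripper": 1,"dx": 0,"dy": 0,"dz": -1,"yaw": 0}
  ]
}}

```text
time_s: 26.35
tcp_pos: [481.9, -378.4, 118.6]
tool_rot: [180.0, 0.0, 84.0]
contact_force: [-0.1, -0.5, -1.2]
opening: 0.386
grasp_force: 30.0
```

Emit:
{"op": "send_rows", "data": {
  "moves": [
    {"gripper": 1,"dx": 0,"dy": 0,"dz": -0.8,"yaw": 0},
    {"gripper": 1,"dx": 0,"dy": 0,"dz": -0.8,"yaw": 0}
  ]
}}

```text
time_s: 26.6
tcp_pos: [481.9, -378.5, 118.4]
tool_rot: [180.0, -0.0, 84.0]
contact_force: [-1.2, -0.5, 4.0]
opening: 0.385
grasp_force: 30.1
```

Seated: the force rises at the original height. I'm opening the gripper and retreating upward.

Emit:
{"op": "send_rows", "data": {
  "moves": [
    {"gripper": -0.3,"dx": 0,"dy": 0,"dz": 0,"yaw": 0},
    {"gripper": -1,"dx": 0,"dy": 0,"dz": 0,"yaw": 0},
    {"gripper": -1,"dx": 0,"dy": 0,"dz": 0,"yaw": 0},
    {"gripper": -1,"dx": 0,"dy": 0,"dz": 0,"yaw": 0},
    {"gripper": -1,"dx": 0,"dy": 0,"dz": 0,"yaw": 0},
    {"gripper": -1,"dx": 0,"dy": 0,"dz": 0,"yaw": 0}
  ]
}}

```text
time_s: 27.35
tcp_pos: [481.8, -378.3, 117.8]
tool_rot: [180.0, -0.0, 84.0]
contact_force: [0.5, -0.3, -0.7]
opening: 0.959
grasp_force: 0.0
```

Emit:
{"op": "send_rows", "data": {
  "moves": [
    {"gripper": -1,"dx": 0,"dy": 0,"dz": 10,"yaw": 0},
    {"gripper": -1,"dx": 0,"dy": 0,"dz": 35,"yaw": 0},
    {"gripper": -1,"dx": 0,"dy": 0,"dz": 75,"yaw": 0},
    {"gripper": -1,"dx": 0,"dy": 0,"dz": 120,"yaw": 0},
    {"gripper": -1,"dx": 0,"dy": 0,"dz": 165,"yaw": 0},
    {"gripper": -1,"dx": 0,"dy": 0,"dz": 184,"yaw": 0},
    {"gripper": -1,"dx": 0,"dy": 0,"dz": 184,"yaw": 0},
    {"gripper": -1,"dx": 0,"dy": 0,"dz": 184,"yaw": 0}
  ]
}}

```text
time_s: 28.35
tcp_pos: [481.3, -377.6, 300.0]
tool_rot: [-179.8, -0.1, 84.0]
contact_force: [0.5, 0.3, -0.7]
opening: 1.001
grasp_force: 0.0
```

```bash
python3 st.py; python3 chips.py; python3 - <<'E'
import cv2,numpy as np
a=cv2.imread("pics/last_wrist.png");b=cv2.imread("pics/w3.png")
o=np.zeros((320,560,3),np.uint8);o[:,:280]=cv2.resize(a[100:260,220:360],(280,320));o[:,280:]=cv2.resize(b[100:260,220:360],(280,320))
o=np.vstack([o,np.zeros((280,560,3),np.uint8)])
s=cv2.imread("pics/last_scene.png")[120:270,200:400];o[320:,:374]=cv2.resize(s,(374,280))
cv2.imwrite("pics/end.png",o)
E
```

```text
28.35 tcp [ 481.3 -377.6  300. ] stand [ -45.4 -429.3] rot [-1.798e+02 -1.000e-01  8.400e+01] F [ 0.5  0.3 -0.7] T [-0.08  0.02 -0.02] p= 175.4 0.0
scene amber 22.0 [[-30.0, -60.0], [-39.0, -61.0], [-38.0, -12.0], [0.0, 10.0]]
top red 129.0 [[-14.0, 56.0], [-7.0, -2.0], [-31.0, -5.0], [-38.0, 52.0]]
top amber 155.5 [[-5.0, 0.0], [-5.0, -58.0], [-33.0, -58.0], [-33.0, -0.0]]
top green 30.0 [[-2.0, -59.0], [-2.0, -74.0], [-24.0, -75.0], [-24.0, -59.0]]
top blue 43.5 [[-35.0, -9.0], [-26.0, -66.0], [-41.0, -68.0], [-50.0, -11.0]]
```

View pics/end.png

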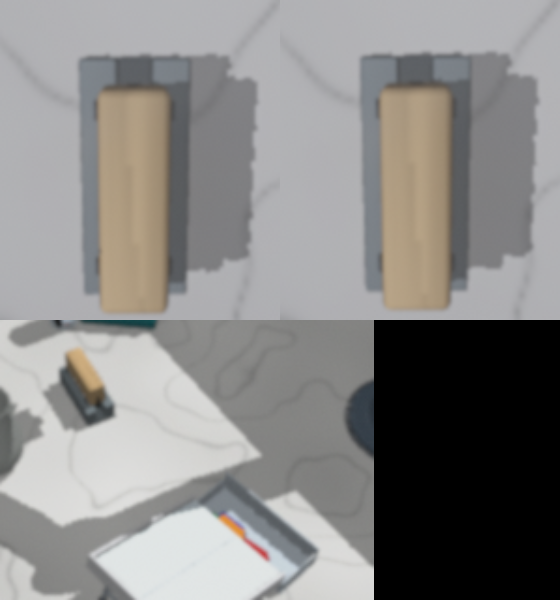

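The scraper hangs in the rest just as it did at the start (block top, left against right view), and the panel is clear with the chips in the tray. I'm handing in.

```bash
python3 -c "
from station import r
print(r.hand_in())"
```

```text
the job is handed in; nothing more can be done
None
```

The job is handed in at about 28 s: all four offcuts are in the catch tray and the scraper is hanging in its rest, released; the one slip was the lip first touching down on the edge of a chip, at about 5 N, which nudged the blue and red ones before I found the glass and drew both lanes at about 9–13 N.

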